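# Back a bench press off by exactly one turn of its hand wheel

## Task

Open the bench press by exactly one full turn: push the hand wheel round anticlockwise (seen from above) by its upright orange handle until the handle is back at the red index mark, and leave it there. Push with the fingers against the handle and do not grip it from both sides; turn it neither past the mark nor backwards from it. The work under the press plate and the things beside the press must stay where they are.

Things in the scene. Friction and masses are not known exactly. Their poses are not given: they have to be found in the camera images.
- press: Small bench screw press, screwed down to the bench, green cast frame: base plate 210 x 110 x 20 mm, two steel columns, a cross beam (200 x 40 mm, top 110 mm above the bench) along its x axis. Origin at the centre of the underside, z up, x towards the red index mark. It may stand at any yaw.
- index_mark (a point): Red index mark on the green cross beam, just outside the wheel's rim, 86 mm from the wheel axis, 116 mm above the bench. It does not move.
- wheel_axis (a point): Centre of the dark steel hand wheel, 135 mm above the bench; the wheel lies level and turns about the vertical line through this point. Rim radius 60 mm (to the middle of the 12 mm thick rim), three spokes; rim and spokes reach up to 141 mm above the bench, the hub (radius 17 mm) to 147 mm.
- press_wheel (a joint): Turning angle of the wheel in rad: 0 at the start, with the handle at the red index mark; grows anticlockwise seen from above (the plate rises 6 mm a turn). No end stops; 6.283 is one whole turn. Stiff with about 0.1 N m of friction (about 2 N at the handle), stays where it is left.
- handle (a point): Middle of the orange upright handle on the wheel rim, 60 mm from the wheel axis. The handle stands vertically from 141 to 191 mm above the bench (this point at 166 mm), oval, 18 mm across radially and 30 mm long along the rim, smooth and polished (friction about 0.2); it does not spin on its own. Its back half is the side from which it is pushed anticlockwise, its front half the leading side.
- press_plate (a joint): Height of the steel press plate (130 x 90 x 14 mm) above its closed position, m: 0 at the start, when it lies 1.5 mm above the work, 0.006 after one turn of the wheel.
- work_center (a point): Centre of the wooden work piece (75 x 51 x 18 mm block) lying loose on the press base under the plate.
- wax_tin: Open round tin of yellow wax, 61 mm diameter, 18 mm high, loose on the bench beside the press; origin at the centre of its underside.
- tea_glass: Thick glass tumbler with a little tea, 85 mm diameter, 90 mm high, loose on the bench beside the press; origin at the centre of its underside.
- loose_offcut: Small wooden offcut, 58 x 50 x 12 mm, loose on the bench beside the press; origin at the centre of its underside.

How it is judged:
By the outcome, as a careful person would: the job done as asked, in the order asked, and still so for the second after the job is handed in, with the robot touching nothing.
It also fails if it takes over 54 s, if anything falls off the work surface, if the arm or the gripper's body presses on something with over 40 N, if the wrist force passes 120 N, or if a joint passes its speed limit or range.

## Robot

A 6-joint arm with a two-finger parallel gripper is mounted at the origin on a cart in front of the work surface, level with it; the furniture and walls round the work are solid. World frame = base frame: x ahead of the robot, y to its left, z up, the work surface at z = 0. Lengths are in mm, angles in rad, forces in N, time in s.
With the tool pointing down it reaches from about 350 to 875 mm from the base axis. Payload 4.2 kg.
Tool frame: the origin (TCP) lies at the very end of the fingers, on their centre line; the grasp point (between the pads) lies 19 mm behind it; z points along the fingers, y is the line along which they close (so a half turn about z gives the same grasp; the last joint's range is limited). The gripper opens to 85 mm and grips with 20 to 120 N. Pads are 22 mm wide; open, the fingers measure 114 mm over their backs; the gripper's body (76 mm by 85 mm) begins 54 mm behind the grasp point. The pads swing forward as they close: fully open they stand 13 mm farther back than shut.
Start: joints at [1.397, 0.385, 0.008, 0, -1.194, -0.259], TCP at [262.1, 567.365, 198.912] pointing down, gripper open.
Joint ranges: [-3.14, 3.14], [-1.21, 2.06], [-1.07, 1.41], [-3.16, 2.05], [-2.99, -0.16], [-3.1, 3.1]. Speed limits (rad/s): [2.79, 2.79, 3.14, 3.14, 3.14, 3.14].

## Interface

Orientations are given as a unit quaternion [x, y, z, w].
In Python, from bench import read_state, get_image, camera_model, job_done gives the robot as it stands.
- The arm moves only by the shell command python3 -m handwheel 'ROWS'. ROWS is JSON, a list of rows, each a list of 7 numbers: the shift along the tool's x, y, z in m, then the turn, a rotation vector about the tool's x, y, z in rad, then the gripper's target within -1 to 1 (fully open at 1, half-way at 0, shut at -1). In form: [[dx, dy, dz, wx, wy, wz, jaw], ...]. A call has 1 to 10 rows; each row is the pose to reach, as a shift and turn from the pose commanded when the call began, along the tool's axes at that moment; what a row does not reach only later rows make up. A row lasts 1/8 s, in which the tool goes at most 62.5 mm and 10.7 degrees, less where a joint would pass 70% of its speed; a pose out of reach is approached as far as the arm can. A call with a gripper value outside its range is refused whole. The fingers move at their own pace and stop on an object; the grip force is fixed at half the most. Time passes only in rows, so rows that repeat a pose let the fingers close. It gives the time, the measured TCP pose, the force, the opening and the grip force at its end, in the units of the state.
- read_state(): the state, without advancing time (a new reading comes with each control period).
- get_image(name): name is "scene" or "top" or "wrist"; returns (picture, depth): 420x560x3 uint8, blue, green, red; 420x560 float32, mm along the optical axis (not along the pixel's ray), 0 where there is no reading.
- camera_model(name): a dict with "K" (3x3 intrinsics, pixels), "rvec" (rotation vector, rad) and "tvec" (3), from world to camera coordinates, as OpenCV has them; the wrist camera has in their place "hand_eye" (4x4, takes a point from camera to tool coordinates, whose origin is the TCP and whose axes are the flange's). Camera axes: x right, y down, z forward; pixel columns grow to the right and rows downward; lengths in mm; the calibration is good to about 2 mm. A picture is of the moment at which its call begins: read the wrist's pose just before it. camera_model takes no time and is no camera call.
- job_done(): hands the job in; it is judged then, once.
The state is a dict: "clock": time; "joints": joint angles; "joint_vel": joint speeds; "joint_efforts": joint torques, N m; "position": TCP position; "ee_rot": TCP orientation; "contact_force": force on the tool from outside, world axes, zero at the start; "wrist_torque": the same for the moment, N m; "gripper_width": finger opening in mm; "grasp_force": force on a finger pad.
Only numpy, scipy, OpenCV 4.12 (cv2) and the standard library are available. Lean on these libraries where they do the work, as an engineer would, in place of code of your own. Each camera call takes 0.05 s, during which the arm holds its last target. There are 200 camera calls.

## Working session

There is one attempt and no reset: what is moved stays moved. The work goes in short steps, Python scripts to look and compute and a shell command to move; the robot and the scene stay as the last step left them, time stands still between calls to the robot, and variables do not carry over. Pictures are saved under pics/ and viewed, at most 10 in all, crops included, and the job is handed in when it is done.

```bash
mkdir -p pics; ls
python3 - <<'E'
from bench import *
import cv2,numpy as np
for n in("scene","top"):
    im,d=get_image(n); cv2.imwrite(f"pics/{n}0.png",im); np.save(f"pics/{n}0.npy",d)
s=read_state(); print(s["clock"],s["position"],s["ee_rot"],s["gripper_width"],s["joints"])
print(camera_model("top"))
E
```

```text
pics
0.1 [261.90323312 566.85278916 197.92540187] [ 9.76655968e-01 -2.14807289e-01 -1.48003511e-04  9.63143168e-04] 85.6720906685457 [ 1.39656838e+00  3.85504166e-01  6.77478690e-03 -4.05592104e-04
 -1.19397903e+00 -2.58611675e-01]
{'K': array([[448.0937794 ,   0.        , 268.33781058],
       [  0.        , 448.0937794 , 208.46370572],
       [  0.        ,   0.        ,   1.        ]]), 'rvec': array([ 2.15653069, -2.16482542,  0.06995268]), 'tvec': array([ 52.31391389, 583.05738891, 968.05094199])}
```

View pics/top0.png

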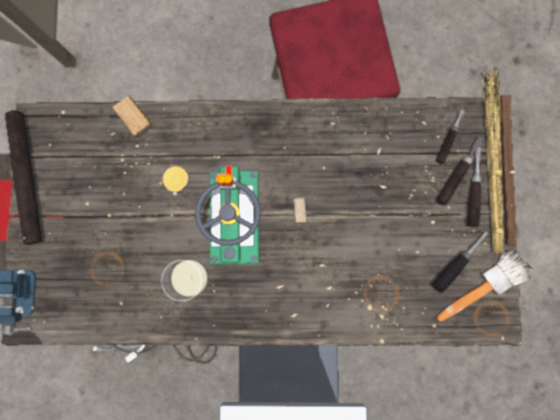

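View pics/scene0.png

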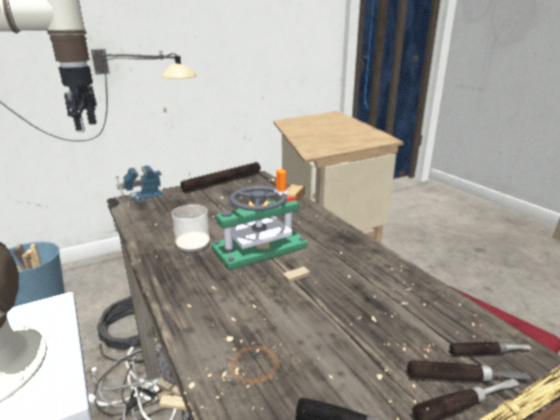

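```bash
cat > h.py <<'E'
import numpy as np,cv2
from bench import *
def cast(n,uv,z):
    m=camera_model(n);R=cv2.Rodrigues(m["rvec"])[0];c=-R.T@m["tvec"]
    r=R.T@np.linalg.solve(m["K"],[uv[0],uv[1],1.]);return c+r*(z-c[2])/r[2]
def cents(mask,minA=8):
    k,l,s,c=cv2.connectedComponentsWithStats(mask.astype(np.uint8));return [(tuple(c[i].round(2)),int(s[i,4]),s[i,:4].tolist()) for i in range(1,k) if s[i,4]>=minA]
def masks(im):
    h=cv2.cvtColor(im,cv2.COLOR_BGR2HSV);H,S,V=[h[...,i].astype(int) for i in range(3)]
    return dict(red=((H<4)|(H>175))&(S>180)&(V>120),orange=(H>=5)&(H<18)&(S>200)&(V>150))
E
python3 - <<'E'
from h import *
im=cv2.imread("pics/top0.png");d=np.load("pics/top0.npy")
roi=np.zeros(im.shape[:2],bool);roi[150:275,190:275]=1
for k,m in masks(im).items():
    for c in cents(m&roi): print(k,c,{z:cast("top",c[0],z)[:2].round(1) for z in(116,141,166,191)}, d[int(c[0][1]),int(c[0][0])])
# rim: depth -> height
m=camera_model("top");R=cv2.Rodrigues(m["rvec"])[0];cc=-R.T@m["tvec"];print("cam",cc,"zaxis",R[2])
v,u=np.nonzero(roi);rays=(np.linalg.inv(m["K"])@np.vstack([u,v,np.ones(len(u))]))*d[v,u]
P=(R.T@(rays-m["tvec"][:,None])).T
k=(P[:,2]>131)&(P[:,2]<150);Q=P[k]
(cx,cy),r=cv2.minEnclosingCircle(Q[:,:2].astype(np.float32));print("wheel",cx,cy,r,k.sum(),np.median(Q[:,2]))
k=(P[:,2]>175)&(P[:,2]<205);print("handle top",P[k].mean(0),np.ptp(P[k],0),k.sum())
cv2.imwrite("pics/c.png",cv2.resize(im[150:290,150:290],None,fx=4,fy=4,interpolation=2))
for n in("scene",):
    im=cv2.imread("pics/scene0.png")
    for k,mm in masks(im).items(): print(n,k,[c for c in cents(mm,10) if 240<c[0][0]<320 and 150<c[0][1]<260])
E
```

```text
red ((np.float64(228.5), np.float64(169.0)), 26, [227, 166, 4, 7]) {116: array([656.6, 129. ]), 141: array([652., 126.]), 166: array([647.4, 123.1]), 191: array([642.8, 120.1])} 916.68115
orange ((np.float64(228.3), np.float64(173.9)), 10, [226, 173, 5, 3]) {116: array([646.4, 129.3]), 141: array([642.1, 126.4]), 166: array([637.8, 123.4]), 191: array([633.5, 120.4])} 915.3629
orange ((np.float64(225.44), np.float64(182.0)), 25, [218, 179, 14, 5]) {116: array([629.7, 135.1]), 141: array([625.9, 132. ]), 166: array([622.1, 128.8]), 191: array([618.2, 125.7])} 839.0052
cam [ 491.18712797   22.56430646 1018.84314201] zaxis [ 0.09245784  0.02762775 -0.99533324]
wheel 568.948974609375 127.90577697753906 68.3290786743164 1597 139.44996913222164
handle top [624.98276188 128.01537404 189.03018515] [16.87423951 27.73057125 17.44280493] 142
scene red [((np.float64(290.64), np.float64(198.55)), 11, [287, 198, 8, 2])]
scene orange [((np.float64(280.56), np.float64(180.72)), 124, [277, 172, 8, 18])]
```

View pics/c.png

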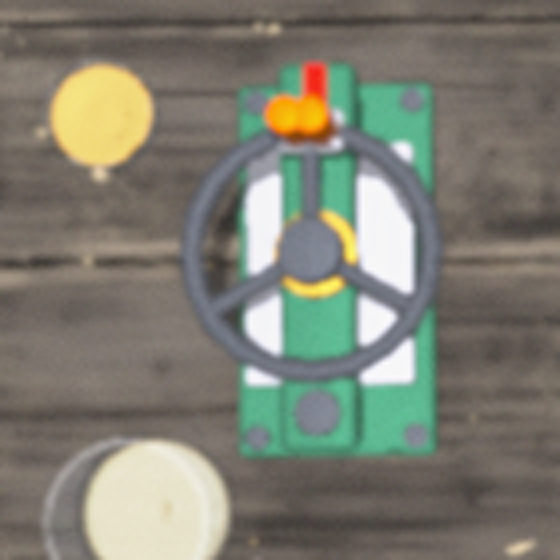

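```bash
cat >> h.py <<'E'
from scipy.spatial.transform import Rotation as Ro
def rows(targets):
    """targets: (x,y,z mm, yaw deg of tool x), tool straight down -> rows from the measured pose"""
    s=read_state();R=Ro.from_quat(s["ee_rot"]);out=[]
    for x,y,z,a in targets:
        G=Ro.from_euler("z",a,degrees=True)*Ro.from_euler("x",180,degrees=True)
        t=R.inv().apply(np.array([x,y,z])-s["position"])/1000;w=(R.inv()*G).as_rotvec()
        out.append([round(float(v),4) for v in t]+[round(float(v),3) for v in w]+[-1])
    print("[["+"],[".join(",".join(f"{v:g}" for v in r) for r in out)+"]]")
E
python3 - <<'E'
from h import *
from scipy.optimize import least_squares
d=np.load("pics/top0.npy");m=camera_model("top");R=cv2.Rodrigues(m["rvec"])[0]
v,u=np.mgrid[150:275,190:275].reshape(2,-1)
P=(R.T@((np.linalg.inv(m["K"])@np.vstack([u,v,np.ones(len(u))]))*d[v,u]-m["tvec"][:,None])).T
Q=P[(P[:,2]>131)&(P[:,2]<150)];r=np.hypot(Q[:,0]-568,Q[:,1]-128);Q=Q[(r>48)&(r<70)]
f=least_squares(lambda p:np.hypot(Q[:,0]-p[0],Q[:,1]-p[1])-p[2],[568,128,60],loss="soft_l1");print(f.x,len(Q))
r=np.hypot(Q[:,0]-f.x[0],Q[:,1]-f.x[1]);print(np.percentile(r,[2,98]))
s=read_state()
p0=np.array([262,567,200,-24.8]);p1=np.array([450,330,235,-127.]);
rows([p0+(p1-p0)*i/10 for i in range(1,11)])
E
```

```text
[565.54290901 127.5434348   59.09239429] 1133
[50.54969454 65.68848001]
[[0.027,0.0135,-0.0055,0.002,-0,0.178,-1],[0.054,0.0271,-0.009,0.002,-0,0.357,-1],[0.0811,0.0407,-0.0125,0.002,-0.001,0.535,-1],[0.1081,0.0544,-0.016,0.002,-0.001,0.713,-1],[0.1351,0.068,-0.0194,0.002,-0.001,0.892,-1],[0.1621,0.0816,-0.0229,0.002,-0.001,1.07,-1],[0.1891,0.0952,-0.0264,0.002,-0.001,1.248,-1],[0.2161,0.1089,-0.0298,0.002,-0.001,1.427,-1],[0.2431,0.1225,-0.0333,0.001,-0.002,1.605,-1],[0.2701,0.1361,-0.0368,0.001,-0.002,1.784,-1]]
```

```bash
python3 -m handwheel '[[0.027,0.0135,-0.006,0,0,0.178,-1],[0.054,0.027,-0.009,0,0,0.357,-1],[0.081,0.041,-0.0125,0,0,0.535,-1],[0.108,0.054,-0.016,0,0,0.713,-1],[0.135,0.068,-0.0195,0,0,0.892,-1],[0.162,0.082,-0.023,0,0,1.07,-1],[0.189,0.095,-0.0265,0,0,1.248,-1],[0.216,0.109,-0.03,0,0,1.427,-1],[0.243,0.1225,-0.0335,0,0,1.605,-1],[0.27,0.136,-0.037,0,0,1.784,-1]]'
python3 - <<'E'
from h import *
s=read_state();print(s["clock"],s["position"],s["joints"].round(3) if hasattr(s["joints"],"round") else s["joints"])
p0=np.array([*s["position"],Ro.from_quat(s["ee_rot"]).apply([1,0,0])@[0,0,0]]);x=Ro.from_quat(s["ee_rot"]).apply([1,0,0]);p0[3]=np.degrees(np.arctan2(x[1],x[0]));print(p0)
p1=np.array([645,84,225,-232.]);rows([p0+(p1-p0)*i/10 for i in range(1,11)])
E
```

```text
clock: 1.35
position: [450.4, 329.6, 235.6]
ee_rot: [-0.443, 0.896, -0.0, -0.0]
contact_force: [-0.1, 0.7, -0.6]
gripper_width: -0.2
grasp_force: 0.0
1.35 [450.42055168 329.64117286 235.55492098] [ 0.922  0.247 -0.098 -0.    -1.227 -1.574]
[ 450.42055168  329.64117286  235.55492098 -127.35178454]
[[0.0077,-0.0304,0.0011,0,-0.001,0.183,-1],[0.0154,-0.0607,0.0021,0,-0.001,0.365,-1],[0.0232,-0.0911,0.0032,-0,-0.001,0.548,-1],[0.0309,-0.1215,0.0042,-0,-0.001,0.731,-1],[0.0386,-0.1519,0.0053,-0,-0.001,0.913,-1],[0.0463,-0.1822,0.0063,-0,-0.001,1.096,-1],[0.054,-0.2126,0.0074,-0,-0.001,1.279,-1],[0.0618,-0.243,0.0084,-0.001,-0.001,1.461,-1],[0.0695,-0.2733,0.0095,-0.001,-0.001,1.644,-1],[0.0772,-0.3037,0.0106,-0.001,-0.001,1.826,-1]]
```

```bash
python3 -m handwheel '[[0.008,-0.03,0.001,0,0,0.183,-1],[0.0155,-0.061,0.002,0,0,0.365,-1],[0.023,-0.091,0.003,0,0,0.548,-1],[0.031,-0.1215,0.004,0,0,0.731,-1],[0.0385,-0.152,0.005,0,0,0.913,-1],[0.0465,-0.182,0.006,0,0,1.096,-1],[0.054,-0.2125,0.0075,0,0,1.279,-1],[0.062,-0.243,0.0085,0,0,1.461,-1],[0.0695,-0.2735,0.0095,0,0,1.644,-1],[0.077,-0.3035,0.0105,0,0,1.826,-1]]'
python3 - <<'E'
from h import *
s=read_state();print(s["clock"],s["position"],s["joints"].round(3))
rows([(640,86,225-12*i,-232) for i in range(1,7)]+[(640,86,152,-232)])
m=camera_model("wrist")
im,d=get_image("wrist");cv2.imwrite("pics/w0.png",im);im,d=get_image("top");cv2.imwrite("pics/t1.png",im)
print(m["hand_eye"].round(2))
E
```

```text
clock: 2.6
position: [646.4, 85.6, 224.7]
ee_rot: [0.438, 0.899, -0.0, -0.001]
contact_force: [0.1, -0.9, 1.3]
gripper_width: -0.4
grasp_force: 0.0
2.6 [646.41389161  85.56656165 224.68685554] [ 0.379  0.417  0.123 -0.    -1.278 -2.857]
[[0.0043,-0.0048,0.0117,-0.001,-0.001,0,-1],[0.0043,-0.0048,0.0237,-0.001,-0.001,0,-1],[0.0043,-0.0047,0.0357,-0.001,-0.001,0,-1],[0.0043,-0.0047,0.0477,-0.001,-0.001,0,-1],[0.0043,-0.0047,0.0597,-0.001,-0.001,0,-1],[0.0042,-0.0047,0.0717,-0.001,-0.001,0,-1],[0.0042,-0.0047,0.0727,-0.001,-0.001,0,-1]]
[[-0.0000e+00 -9.6000e-01 -2.9000e-01  7.4450e+01]
 [ 1.0000e+00 -0.0000e+00  0.0000e+00  9.0000e-02]
 [-0.0000e+00 -2.9000e-01  9.6000e-01 -1.7372e+02]
 [ 0.0000e+00  0.0000e+00  0.0000e+00  1.0000e+00]]
```

View pics/w0.png

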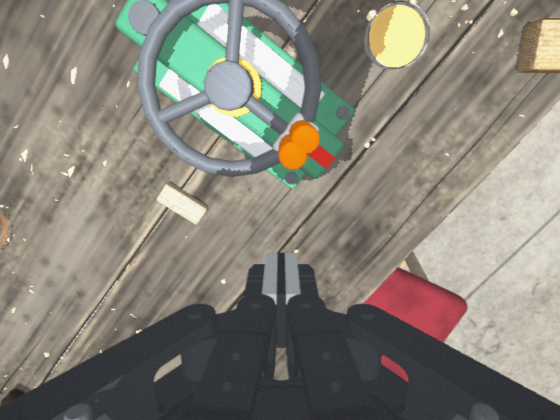

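Run:
```python
from h import *
im=cv2.imread("pics/w0.png");s=read_state();R=Ro.from_quat(s["ee_rot"]);m=camera_model("wrist");H=m["hand_eye"]
def wc(uv,z):
    T=lambda p:R.apply(H[:3,:3]@p+H[:3,3])+s["position"]
    c=T(np.zeros(3));r=T(np.linalg.solve(m["K"],[*uv,1.]))-c;return (c+r*(z-c[2])/r[2]).round(1)
roi=np.zeros(im.shape[:2],bool);roi[110:185,260:340]=1
for k,mm in masks(im).items():
    for c in cents(mm&roi,20): print(k,c,wc(c[0],191 if k=="orange" else 116))
print("hub",wc((229,85),147)); print("balls",wc((305,135),191),wc((293,153),191))
print(m["K"][0,0])
```

```text
red ((np.float64(321.91), np.float64(156.56)), 276, [308, 146, 26, 22]) [655.  128.1 116. ]
orange ((np.float64(298.03), np.float64(145.22)), 1206, [279, 121, 40, 48]) [625.3 128.5 191. ]
hub [567.9 128.2 147. ]
balls [624.8 135.6 191. ] [625.9 123.1 191. ]
348.5676864974932
```

```bash
python3 -m handwheel '[[0.004,-0.0047,0.012,0,0,0,-1],[0.004,-0.0047,0.024,0,0,0,-1],[0.004,-0.0047,0.036,0,0,0,-1],[0.004,-0.0047,0.048,0,0,0,-1],[0.004,-0.0047,0.06,0,0,0,-1],[0.004,-0.0047,0.071,0,0,0,-1],[0.004,-0.0047,0.0725,0,0,0,-1]]'
cat >> h.py <<'E'
AX=np.array([567,128.]);D=20.
def push(ths,phi=None):
    o=[]
    for th in ths:
        f=38-35*th/360 if phi is None else phi;f=min(f,38);q=np.radians(f);t=np.radians(th)
        p=np.array([60+D*np.sin(q),-6-D*np.cos(q)]);x=AX+[p[0]*np.cos(t)-p[1]*np.sin(t),p[0]*np.sin(t)+p[1]*np.cos(t)]
        o.append((*x,152,-270+th+f))
    rows(o)
def st():
    s=read_state();R=Ro.from_quat(s["ee_rot"]);x=R.apply([1,0,0]);print(round(s["clock"],2),np.round(s["position"],1),"yaw",round(np.degrees(np.arctan2(x[1],x[0])),1),"F",np.round(s["contact_force"],1),"q6",round(float(s["joints"][5]),3))
E
python3 -c "
from h import *
st();push([-9,-5,-2,1,4,7,10,13,16,20])"
```

```text
clock: 3.58
position: [639.5, 86.5, 151.6]
ee_rot: [0.436, 0.9, -0.001, -0.001]
contact_force: [-0.9, -0.1, -0.5]
gripper_width: -0.1
grasp_force: 0.0
3.58 [639.5  86.5 151.6] yaw 128.4 F [-0.9 -0.1 -0.5] q6 -2.857
[[0.0096,0.0019,-0.0004,-0.002,-0.001,0.163,-1],[0.012,0.0065,-0.0004,-0.002,-0.001,0.094,-1],[0.0141,0.0099,-0.0004,-0.002,-0.001,0.041,-1],[0.0163,0.0131,-0.0004,-0.002,-0.001,-0.009,-1],[0.0187,0.0162,-0.0004,-0.002,-0.001,-0.057,-1],[0.0213,0.0191,-0.0004,-0.002,-0.001,-0.104,-1],[0.024,0.0219,-0.0004,-0.002,-0.001,-0.151,-1],[0.0268,0.0245,-0.0004,-0.002,-0.001,-0.199,-1],[0.0297,0.027,-0.0004,-0.002,-0.001,-0.246,-1],[0.0339,0.03,-0.0004,-0.002,-0.001,-0.309,-1]]
```

```bash
python3 -m handwheel '[[0.0096,0.002,0,0,0,0,-1],[0.012,0.0065,0,0,0,0,-1],[0.014,0.01,0,0,0,0,-1],[0.0163,0.013,0,0,0,-0.01,-1],[0.0187,0.016,0,0,0,-0.057,-1],[0.0213,0.019,0,0,0,-0.104,-1],[0.024,0.022,0,0,0,-0.151,-1],[0.0268,0.0245,0,0,0,-0.2,-1],[0.0297,0.027,0,0,0,-0.246,-1],[0.034,0.03,0,0,0,-0.31,-1]]'
python3 -c "
from h import *
st();push(range(25,66,4));im,d=get_image('wrist');cv2.imwrite('pics/w1.png',im)"
```

```text
clock: 4.82
position: [643.3, 131.6, 153.2]
ee_rot: [0.29, 0.957, -0.0, 0.001]
contact_force: [1.2, -1.8, -0.2]
gripper_width: 0.1
grasp_force: 1.2
4.83 [643.3 131.6 153.2] yaw 146.2 F [ 1.2 -1.8 -0.2] q6 -2.609
[[0.0052,0.0043,0.0012,0,0.002,-0.075,-1],[0.0088,0.008,0.0012,0,0.002,-0.138,-1],[0.0126,0.0114,0.0012,0,0.002,-0.202,-1],[0.0167,0.0145,0.0012,0,0.002,-0.265,-1],[0.0209,0.0174,0.0012,0,0.002,-0.328,-1],[0.0253,0.0199,0.0012,0,0.002,-0.391,-1],[0.0299,0.0222,0.0012,-0,0.002,-0.454,-1],[0.0346,0.0241,0.0012,-0,0.002,-0.517,-1],[0.0395,0.0257,0.0012,-0,0.002,-0.58,-1],[0.0444,0.0269,0.0012,-0,0.002,-0.643,-1],[0.0494,0.0278,0.0011,-0,0.002,-0.706,-1]]
```

View pics/w1.png

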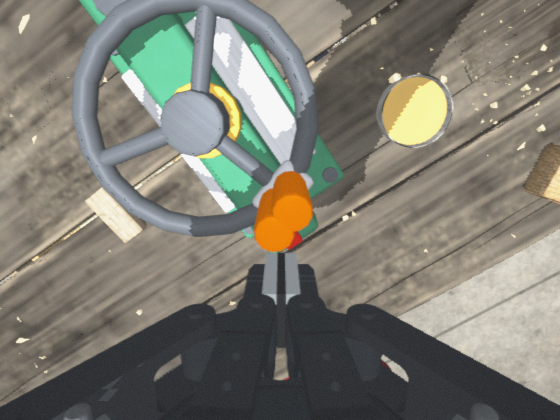

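```bash
python3 -m handwheel '[[0.005,0.0043,0.001,0,0,-0.075,-1],[0.009,0.008,0.001,0,0,-0.138,-1],[0.0126,0.0114,0.001,0,0,-0.2,-1],[0.0167,0.0145,0.001,0,0,-0.265,-1],[0.021,0.0174,0.001,0,0,-0.328,-1],[0.0253,0.02,0.001,0,0,-0.39,-1],[0.03,0.022,0.001,0,0,-0.454,-1],[0.0346,0.024,0.001,0,0,-0.517,-1],[0.0395,0.0257,0.001,0,0,-0.58,-1],[0.0444,0.027,0.001,0,0,-0.643,-1]]'
python3 -c "
from h import *
st();push(range(66,112,5));im,d=get_image('wrist');cv2.imwrite('pics/w2.png',im)"
```

```text
clock: 6.12
position: [622.8, 180.3, 153.0]
ee_rot: [-0.027, 1.0, 0.001, 0.003]
contact_force: [4.1, 1.9, 0.7]
gripper_width: -0.3
grasp_force: 1.8
6.12 [622.8 180.3 153. ] yaw -176.9 F [4.1 1.9 0.7] q6 -2.049
[[0.0059,0.003,0.001,0.002,0.006,-0.079,-1],[0.0106,0.0072,0.001,0.001,0.006,-0.157,-1],[0.0157,0.011,0.0009,0.001,0.006,-0.236,-1],[0.0211,0.0144,0.0009,0.001,0.006,-0.315,-1],[0.0267,0.0172,0.0009,0.001,0.006,-0.394,-1],[0.0325,0.0196,0.0009,0.001,0.006,-0.473,-1],[0.0385,0.0215,0.0008,0,0.006,-0.551,-1],[0.0447,0.0228,0.0008,0,0.006,-0.63,-1],[0.0509,0.0236,0.0008,-0,0.006,-0.709,-1],[0.0571,0.0239,0.0007,-0,0.006,-0.788,-1]]
```

View pics/w2.png

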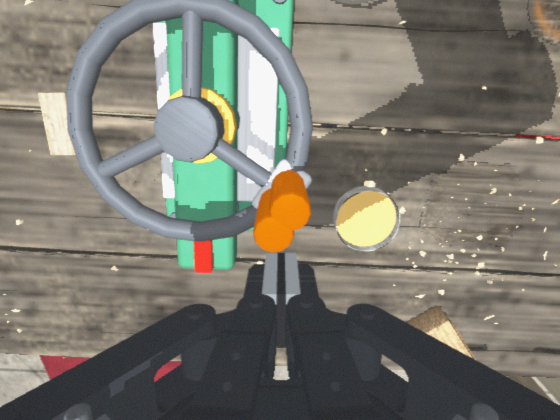

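```bash
python3 -m handwheel '[[0.006,0.003,0.001,0,0.003,-0.079,-1],[0.0106,0.007,0.001,0,0.006,-0.157,-1],[0.0157,0.011,0.001,0,0.006,-0.236,-1],[0.021,0.0144,0.001,0,0.006,-0.315,-1],[0.0267,0.017,0.001,0,0.006,-0.394,-1],[0.0325,0.0196,0.001,0,0.006,-0.473,-1],[0.0385,0.0215,0.001,0,0.006,-0.551,-1],[0.0447,0.023,0.001,0,0.006,-0.63,-1],[0.051,0.0236,0.001,0,0.006,-0.709,-1],[0.057,0.024,0.001,0,0.006,-0.788,-1]]'
python3 -c "
from h import *
st();push(range(116,162,5))"
```

```text
clock: 7.42
position: [563.5, 202.0, 151.8]
ee_rot: [-0.408, 0.913, 0.001, -0.001]
contact_force: [1.1, 2.8, 0.6]
gripper_width: 0.1
grasp_force: 1.8
7.42 [563.5 202.  151.8] yaw -131.8 F [1.1 2.8 0.6] q6 -1.342
[[0.0047,0.0029,-0.0002,0.002,-0,-0.079,-1],[0.0097,0.0068,-0.0002,0.002,-0,-0.157,-1],[0.0149,0.0101,-0.0002,0.002,-0,-0.236,-1],[0.0204,0.0131,-0.0002,0.002,-0,-0.315,-1],[0.0261,0.0155,-0.0002,0.002,-0,-0.394,-1],[0.032,0.0174,-0.0002,0.002,0,-0.473,-1],[0.038,0.0188,-0.0002,0.002,0,-0.551,-1],[0.0442,0.0197,-0.0002,0.002,0,-0.63,-1],[0.0503,0.0201,-0.0002,0.002,0,-0.709,-1],[0.0565,0.0199,-0.0002,0.002,0,-0.788,-1]]
```

```bash
python3 -m handwheel '[[0.0047,0.003,0,0,0,-0.079,-1],[0.0097,0.007,0,0,0,-0.157,-1],[0.015,0.01,0,0,0,-0.236,-1],[0.0204,0.013,0,0,0,-0.315,-1],[0.026,0.0155,0,0,0,-0.394,-1],[0.032,0.0174,0,0,0,-0.473,-1],[0.038,0.019,0,0,0,-0.551,-1],[0.0442,0.0197,0,0,0,-0.63,-1],[0.0503,0.02,0,0,0,-0.709,-1],[0.0565,0.02,0,0,0,-0.788,-1]]'
python3 -c "
from h import *
st();push(range(166,212,5))"
```

```text
clock: 8.68
position: [509.7, 172.2, 151.5]
ee_rot: [0.727, -0.686, -0.001, 0.002]
contact_force: [0.1, 2.1, -0.2]
gripper_width: -0.0
grasp_force: 1.1
8.68 [509.7 172.2 151.5] yaw -86.7 F [ 0.1  2.1 -0.2] q6 -0.566
[[0.0039,0.0025,-0.0004,0.005,-0,-0.079,-1],[0.009,0.0059,-0.0004,0.005,-0,-0.158,-1],[0.0144,0.0088,-0.0004,0.005,-0,-0.236,-1],[0.02,0.0113,-0.0004,0.005,0,-0.315,-1],[0.0258,0.0133,-0.0004,0.005,0,-0.394,-1],[0.0317,0.0148,-0.0004,0.005,0.001,-0.473,-1],[0.0377,0.0157,-0.0004,0.005,0.001,-0.552,-1],[0.0438,0.0162,-0.0003,0.005,0.001,-0.63,-1],[0.0499,0.0161,-0.0003,0.005,0.001,-0.709,-1],[0.0559,0.0155,-0.0003,0.005,0.001,-0.788,-1]]
```

```bash
python3 -m handwheel '[[0.004,0.0025,0,0.003,0,-0.079,-1],[0.009,0.006,0,0.003,0,-0.158,-1],[0.0144,0.009,0,0.003,0,-0.236,-1],[0.02,0.0113,0,0.003,0,-0.315,-1],[0.0258,0.0133,0,0.003,0,-0.394,-1],[0.0317,0.0148,0,0.003,0,-0.473,-1],[0.0377,0.0157,0,0.003,0,-0.552,-1],[0.0438,0.0162,0,0.003,0,-0.63,-1],[0.05,0.016,0,0.003,0,-0.709,-1],[0.056,0.0155,0,0.003,0,-0.788,-1]]'
python3 -c "
from h import *
st();push(range(216,262,5));im,d=get_image('wrist');cv2.imwrite('pics/w3.png',im)"
```

```text
clock: 9.93
position: [497.0, 114.7, 151.5]
ee_rot: [0.935, -0.355, -0.002, 0.001]
contact_force: [-0.6, 2.3, -0.6]
gripper_width: 0.1
grasp_force: 0.9
9.93 [497.  114.7 151.5] yaw -41.5 F [-0.6  2.3 -0.6] q6 0.302
[[0.0049,0.0025,-0.0005,0.003,0.002,-0.079,-1],[0.0101,0.0055,-0.0006,0.003,0.003,-0.158,-1],[0.0156,0.008,-0.0006,0.003,0.003,-0.237,-1],[0.0213,0.01,-0.0006,0.003,0.003,-0.315,-1],[0.0271,0.0116,-0.0006,0.002,0.003,-0.394,-1],[0.033,0.0126,-0.0006,0.002,0.003,-0.473,-1],[0.0389,0.0131,-0.0006,0.002,0.003,-0.552,-1],[0.0449,0.0131,-0.0006,0.002,0.003,-0.63,-1],[0.0509,0.0126,-0.0006,0.002,0.003,-0.709,-1],[0.0567,0.0116,-0.0006,0.002,0.003,-0.788,-1]]
```

View pics/w3.png

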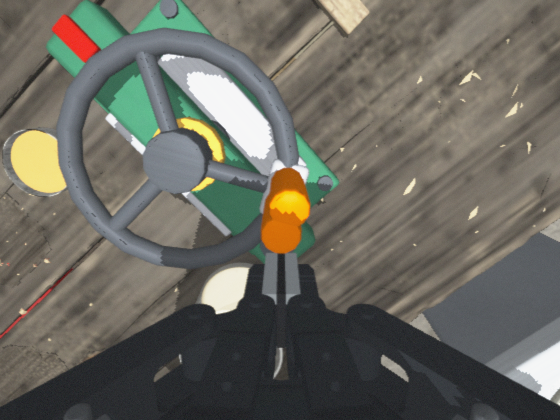

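Handle is square in front of the fingers at (285,215), wheel past half a turn; red mark at (75,38). Going on.

```bash
python3 -m handwheel '[[0.005,0.0025,0,0.002,0.002,-0.079,-1],[0.01,0.0055,0,0.002,0.002,-0.158,-1],[0.0156,0.008,0,0.002,0.002,-0.237,-1],[0.0213,0.01,0,0.002,0.002,-0.315,-1],[0.027,0.0116,0,0.002,0.002,-0.394,-1],[0.033,0.0126,0,0.002,0.002,-0.473,-1],[0.039,0.013,0,0.002,0.002,-0.552,-1],[0.045,0.013,0,0.002,0.002,-0.63,-1],[0.051,0.0126,0,0.002,0.002,-0.709,-1],[0.0567,0.0116,0,0.002,0.002,-0.788,-1]]'
python3 -c "
from h import *
st();push(range(266,312,5))"
```

```text
clock: 11.22
position: [531.1, 68.0, 151.1]
ee_rot: [1.0, 0.031, -0.002, 0.0]
contact_force: [-2.4, 0.9, 0.8]
gripper_width: -0.0
grasp_force: 0.9
11.22 [531.1  68.  151.1] yaw 3.6 F [-2.4  0.9  0.8] q6 1.203
[[0.0057,0.0026,-0.0009,0,0.003,-0.08,-1],[0.0111,0.0052,-0.0009,0,0.003,-0.159,-1],[0.0166,0.0072,-0.0009,0,0.003,-0.237,-1],[0.0223,0.0088,-0.0009,-0,0.003,-0.316,-1],[0.0281,0.0099,-0.0009,-0,0.003,-0.395,-1],[0.034,0.0105,-0.001,-0,0.003,-0.474,-1],[0.0399,0.0106,-0.001,-0,0.003,-0.553,-1],[0.0457,0.0102,-0.001,-0.001,0.003,-0.631,-1],[0.0515,0.0092,-0.001,-0.001,0.003,-0.71,-1],[0.0571,0.0078,-0.001,-0.001,0.003,-0.789,-1]]
```

```bash
python3 -m handwheel '[[0.0057,0.0026,-0.0005,0,0.002,-0.08,-1],[0.011,0.005,-0.001,0,0.002,-0.159,-1],[0.0166,0.0072,-0.001,0,0.002,-0.237,-1],[0.0223,0.009,-0.001,0,0.002,-0.316,-1],[0.028,0.01,-0.001,0,0.002,-0.395,-1],[0.034,0.0105,-0.001,0,0.002,-0.474,-1],[0.04,0.0106,-0.001,0,0.002,-0.553,-1],[0.0457,0.01,-0.001,0,0.002,-0.631,-1],[0.0515,0.009,-0.001,0,0.002,-0.71,-1],[0.057,0.008,-0.001,0,0.002,-0.789,-1]]'
python3 -c "
from h import *
st();push(range(315,340,3))"
```

```text
clock: 12.48
position: [588.1, 63.0, 151.6]
ee_rot: [0.911, 0.413, -0.001, -0.0]
contact_force: [-1.5, -1.1, -1.0]
gripper_width: -0.3
grasp_force: 0.9
12.47 [588.1  63.  151.6] yaw 48.7 F [-1.5 -1.1 -1. ] q6 2.042
[[0.0051,0.002,-0.0005,-0.002,0.002,-0.063,-1],[0.0083,0.0034,-0.0005,-0.002,0.002,-0.111,-1],[0.0115,0.0046,-0.0005,-0.002,0.002,-0.158,-1],[0.0149,0.0056,-0.0005,-0.002,0.002,-0.205,-1],[0.0182,0.0065,-0.0005,-0.002,0.002,-0.252,-1],[0.0217,0.0072,-0.0005,-0.002,0.002,-0.3,-1],[0.0251,0.0077,-0.0005,-0.002,0.002,-0.347,-1],[0.0285,0.008,-0.0005,-0.002,0.002,-0.394,-1],[0.032,0.0082,-0.0005,-0.002,0.002,-0.441,-1]]
```

```bash
python3 -m handwheel '[[0.005,0.002,0,0,0.001,-0.063,-1],[0.0083,0.0034,0,0,0.001,-0.111,-1],[0.0115,0.0046,0,0,0.001,-0.158,-1],[0.015,0.0056,0,0,0.001,-0.205,-1],[0.0182,0.0065,0,0,0.001,-0.252,-1],[0.0217,0.0072,0,0,0.001,-0.3,-1],[0.025,0.0077,0,0,0.001,-0.347,-1],[0.0285,0.008,0,0,0.001,-0.394,-1],[0.032,0.0082,0,0,0.001,-0.441,-1],[0.032,0.0082,0,0,0.001,-0.441,-1]]'
cat >> h.py <<'E'
def look(name):
    s=read_state();im,d=get_image("wrist");cv2.imwrite(f"pics/{name}.png",im)
    R=Ro.from_quat(s["ee_rot"]);m=camera_model("wrist");H=m["hand_eye"]
    v,u=np.mgrid[0:420,0:560].reshape(2,-1)
    P=R.apply((H[:3,:3]@((np.linalg.inv(m["K"])@np.vstack([u,v,np.ones(len(u))]))*d[v,u])+H[:3,3:]).T)+s["position"]
    M=masks(im);near=np.hypot(P[:,0]-AX[0],P[:,1]-AX[1])<110
    k=M["orange"].ravel()&near&(P[:,2]>186)&(P[:,2]<197);h=P[k].mean(0)
    k2=M["red"].ravel()&near&(P[:,2]>108)&(P[:,2]<125);r=P[k2].mean(0) if k2.any() else h*0
    k3=near&(P[:,2]>144.5)&(P[:,2]<152)&(np.hypot(P[:,0]-AX[0],P[:,1]-AX[1])<20);b=P[k3].mean(0) if k3.any() else h*0
    a=lambda p:np.degrees(np.arctan2(*(p-AX if len(p)==2 else p[:2]-AX)[::-1])).round(2)
    print("handle",h.round(1),k.sum(),"ang",a(h),"red",r.round(1),k2.sum(),"ang",a(r),"hub",b.round(1),k3.sum())
E
python3 -c "
from h import *
st();look('w4')"
```

```text
clock: 13.72
position: [616.2, 82.1, 151.9]
ee_rot: [0.799, 0.601, 0.0, -0.0]
contact_force: [-0.4, -1.8, -0.8]
gripper_width: -0.0
grasp_force: 0.8
13.72 [616.2  82.1 151.9] yaw 73.9 F [-0.4 -1.8 -0.8] q6 2.469
handle [622.6 108.1 189.3] 2166 ang -19.72 red [652.3 129.6 114.6] 740 ang 1.1 hub [566.8 128.8 145.9] 2657
```

View pics/w4.png

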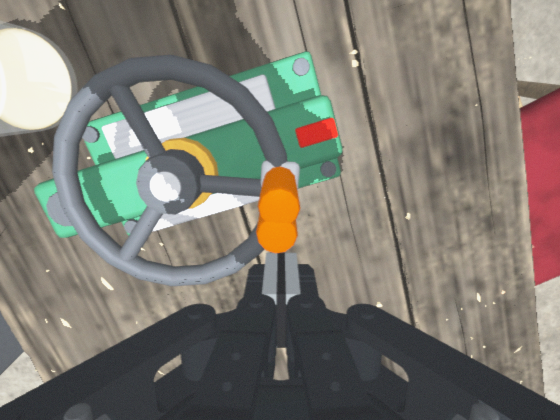

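```bash
python3 -c "
from h import *
push([341,343,345,347,349,351,353,355,356.5,356.5])"
```

```text
[[0.0014,0.0003,-0,-0,-0.001,-0.034,-1],[0.0035,0.0012,-0,-0,-0.001,-0.065,-1],[0.0057,0.002,-0,-0,-0.001,-0.097,-1],[0.0079,0.0028,-0,-0,-0.001,-0.128,-1],[0.0101,0.0034,-0,-0,-0.001,-0.16,-1],[0.0123,0.0041,-0,-0,-0.001,-0.191,-1],[0.0145,0.0046,-0,0,-0.001,-0.223,-1],[0.0167,0.005,-0,0,-0.001,-0.254,-1],[0.0184,0.0053,-0,0,-0.001,-0.278,-1],[0.0184,0.0053,-0,0,-0.001,-0.278,-1]]
```

```bash
python3 -m handwheel '[[0.0014,0.0003,0,0,0,-0.034,-1],[0.0035,0.0012,0,0,0,-0.065,-1],[0.0057,0.002,0,0,0,-0.097,-1],[0.008,0.0028,0,0,0,-0.128,-1],[0.01,0.0034,0,0,0,-0.16,-1],[0.0123,0.004,0,0,0,-0.19,-1],[0.0145,0.0046,0,0,0,-0.223,-1],[0.0167,0.005,0,0,0,-0.254,-1],[0.0184,0.0053,0,0,0,-0.278,-1],[0.0184,0.0053,0,0,0,-0.278,-1]]'
python3 -c "
from h import *
st();look('w5');push([358,359.5,360.5])"
```

```text
clock: 15.02
position: [627.2, 99.1, 152.6]
ee_rot: [0.707, 0.707, 0.002, 0.0]
contact_force: [0.1, -2.2, -0.7]
gripper_width: -0.1
grasp_force: 0.6
15.03 [627.2  99.1 152.6] yaw 90.0 F [ 0.1 -2.2 -0.7] q6 2.731
handle [626.1 126.2 189.3] 2233 ang -1.76 red [652.1 129.8 114.6] 682 ang 1.22 hub [566.6 129.  146. ] 2635
[[0.0008,-0,0.0006,0.003,-0.002,-0.021,-1],[0.0024,0.0006,0.0006,0.003,-0.002,-0.045,-1],[0.0034,0.001,0.0006,0.003,-0.002,-0.061,-1]]
```

```bash
python3 -m handwheel '[[0.001,0,0,0,0,-0.02,-1],[0.0022,0.0004,0,0,0,-0.035,-1],[0.0022,0.0004,0,0,0,-0.035,-1],[-0.005,0,0,0,0,-0.035,-1],[-0.025,0,0,0,0,-0.035,-1],[-0.06,0,0,0,0,-0.035,-1],[-0.1,0,0,0,0,-0.035,-1],[-0.1,0,0,0,0,-0.035,-1]]'
cat > cmp.py <<'E'
from h import *
import sys
st();look("w6")
im,d=get_image("top");cv2.imwrite("pics/t2.png",im)
m=camera_model("top");R=cv2.Rodrigues(m["rvec"])[0];v,u=np.mgrid[150:275,190:275].reshape(2,-1)
for n,i,dd in(("start",cv2.imread("pics/top0.png"),np.load("pics/top0.npy")),("now",im,d)):
    P=(R.T@((np.linalg.inv(m["K"])@np.vstack([u,v,np.ones(len(u))]))*dd[v,u]-m["tvec"][:,None])).T
    k=(P[:,2]>165)&(P[:,2]<205)&(np.hypot(P[:,0]-626,P[:,1]-128)<35);print(n,P[k].mean(0).round(2),k.sum())
    hs=cv2.cvtColor(i,cv2.COLOR_BGR2HSV)[160:195,205:250].astype(int);w=(hs[...,0]>=4)&(hs[...,0]<20)&(hs[...,1]>150)&(hs[...,2]>120)
    print(" orange",[c for c in cents(w,15)])
E
python3 cmp.py
```

```text
clock: 16.08
position: [626.5, -4.5, 152.4]
ee_rot: [0.696, 0.718, 0.001, 0.0]
contact_force: [0.9, 0.2, 0.3]
gripper_width: -0.1
grasp_force: 0.0
16.07 [626.5  -4.5 152.4] yaw 91.7 F [0.9 0.2 0.3] q6 2.922
handle [nan nan nan] 0 ang nan red [nan nan nan] 0 ang nan hub [569.1 112.  144.6] 3
start [624.48 127.88 187.32] 155
 orange [((np.float64(20.13), np.float64(18.77)), 98, [11, 8, 17, 17])]
now [nan nan nan] 0
 orange []h.py:36: RuntimeWarning: Mean of empty slice.
  k=M["orange"].ravel()&near&(P[:,2]>186)&(P[:,2]<197);h=P[k].mean(0)
  ret = um.true_divide(
cmp.py:8: RuntimeWarning: Mean of empty slice.
  k=(P[:,2]>165)&(P[:,2]<205)&(np.hypot(P[:,0]-626,P[:,1]-128)<35);print(n,P[k].mean(0).round(2),k.sum())
```

```bash
python3 -m handwheel '[[-0.03,-0.01,-0.02,0,0,0.15,-1],[-0.06,-0.02,-0.04,0,0,0.3,-1],[-0.09,-0.03,-0.06,0,0,0.45,-1],[-0.12,-0.04,-0.07,0,0,0.6,-1],[-0.16,-0.05,-0.07,0,0,0.7,-1],[-0.16,-0.05,-0.07,0,0,0.7,-1]]'; sed -i 's/;look("w6")//' cmp.py
cat >> cmp.py <<'E'
a=cv2.imread("pics/top0.png")[150:290,150:290];cv2.imwrite("pics/c2.png",cv2.resize(np.hstack([a,im[150:290,150:290]]),None,fx=2.8,fy=2.8,interpolation=2))
E
python3 cmp.py
```

```text
clock: 16.92
position: [581.9, -164.2, 222.2]
ee_rot: [0.9, 0.436, 0.001, -0.0]
contact_force: [-0.7, 1.2, 0.2]
gripper_width: -0.2
grasp_force: 0.0
16.93 [ 581.9 -164.2  222.2] yaw 51.7 F [-0.7  1.2  0.2] q6 2.483
start [624.48 127.88 187.32] 155
 orange [((np.float64(20.13), np.float64(18.77)), 98, [11, 8, 17, 17])]
now [624.52 125.35 187.32] 153
 orange [((np.float64(20.43), np.float64(18.24)), 146, [13, 12, 16, 12])]
```

View pics/c2.png

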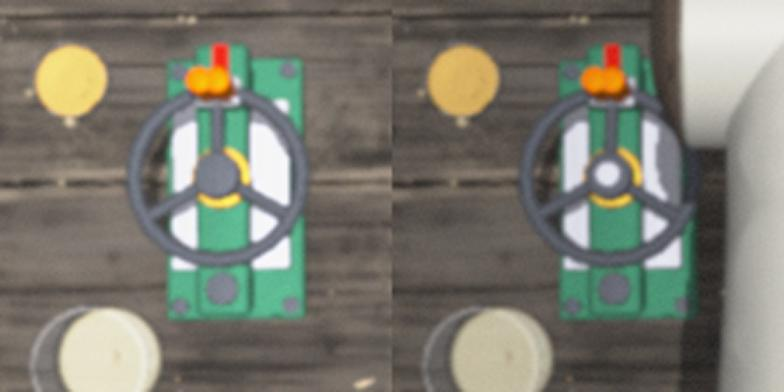

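```bash
python3 -c "
from h import *
a=np.array([582,-164,222,51.7]);b=np.array([627.3,80,152,91.])
rows([a+(b-a)*i/8 for i in range(1,9)])"
```

```text
[[0.0267,-0.0141,0.0088,0.001,-0.003,-0.083,-1],[0.0541,-0.0284,0.0177,0.001,-0.003,-0.169,-1],[0.0816,-0.0428,0.0265,0.001,-0.003,-0.255,-1],[0.109,-0.0572,0.0353,0.001,-0.003,-0.34,-1],[0.1365,-0.0716,0.0441,0.001,-0.003,-0.426,-1],[0.164,-0.086,0.0529,0.001,-0.003,-0.512,-1],[0.1914,-0.1004,0.0618,0.001,-0.003,-0.598,-1],[0.2189,-0.1148,0.0706,0.001,-0.003,-0.683,-1]]
```

```bash
python3 -m handwheel '[[0.0267,-0.014,0.009,0,-0.002,-0.083,-1],[0.054,-0.0284,0.0177,0,-0.002,-0.169,-1],[0.0816,-0.043,0.0265,0,-0.002,-0.255,-1],[0.109,-0.057,0.035,0,-0.002,-0.34,-1],[0.1365,-0.0716,0.044,0,-0.002,-0.426,-1],[0.164,-0.086,0.053,0,-0.002,-0.512,-1],[0.1914,-0.1,0.062,0,-0.002,-0.598,-1],[0.219,-0.115,0.0705,0,-0.002,-0.683,-1],[0.219,-0.115,0.0705,0,-0.002,-0.683,-1]]'
python3 -c "
from h import *
st();look('w7');rows([(627.3,y,152,91.) for y in(90,96,99,101,102,103.2,103.2)])"
```

```text
clock: 18.1
position: [626.8, 83.8, 150.7]
ee_rot: [0.699, 0.715, -0.0, -0.0]
contact_force: [0.3, -0.4, 0.8]
gripper_width: 0.1
grasp_force: 0.0
18.1 [626.8  83.8 150.7] yaw 91.3 F [ 0.3 -0.4  0.8] q6 2.776
handle [626.2 127.7 189.4] 2493 ang -0.25 red [652.1 129.6 114.7] 725 ang 1.06 hub [566.6 128.9 146. ] 2894
[[0.0074,0.0005,-0.0007,0,0,0.003,-1],[0.0134,0.0007,-0.0007,0,0,0.003,-1],[0.0164,0.0007,-0.0007,0,0,0.003,-1],[0.0184,0.0008,-0.0007,0,0,0.003,-1],[0.0194,0.0008,-0.0007,0,0,0.003,-1],[0.0206,0.0008,-0.0007,0,0,0.003,-1],[0.0206,0.0008,-0.0007,0,0,0.003,-1]]
```

```bash
python3 -m handwheel '[[0.007,0,0,0,0,0,-1],[0.013,0,0,0,0,0,-1],[0.0145,0,0,0,0,0,-1],[0.0145,0,0,0,0,0,-1]]'
python3 -c "
from h import *
st();look('w8');st();look('w9');st()"
```

```text
clock: 18.65
position: [627.1, 94.8, 152.2]
ee_rot: [0.701, 0.713, 0.001, 0.001]
contact_force: [1.0, 0.5, -0.2]
gripper_width: -0.1
grasp_force: 0.0
18.65 [627.1  94.8 152.2] yaw 91.0 F [ 1.   0.5 -0.2] q6 2.753
handle [626.2 128.  189.4] 2316 ang -0.03 red [652.2 129.8 114.7] 690 ang 1.2 hub [566.6 128.9 146. ] 2701
18.7 [627.   94.7 152.1] yaw 91.0 F [ 1.1 -0.7  0.1] q6 2.753
handle [626.2 127.9 189.4] 2314 ang -0.05 red [652.2 129.8 114.6] 680 ang 1.21 hub [566.6 128.9 146. ] 2677
18.75 [627.   94.7 152.1] yaw 91.0 F [ 0.2 -0.2  0. ] q6 2.753
```

```bash
python3 -m handwheel '[[0.003,0,0,0,0,0,-1],[0.005,0,0,0,0,0,-1],[0.006,0,0,0,0,0,-1],[0.0068,0,0,0,0,0,-1],[0.0068,0,0,0,0,0,-1],[0.0068,0,0,0,0,0,-1]]'
python3 -c "
from h import *
st();look('w10');st();look('w11');st()"
```

```text
clock: 19.5
position: [627.0, 101.5, 152.0]
ee_rot: [0.701, 0.713, 0.0, 0.001]
contact_force: [-0.3, -1.8, -0.3]
gripper_width: -0.1
grasp_force: 1.0
19.5 [627.  101.5 152. ] yaw 91.0 F [-0.3 -1.8 -0.3] q6 2.743
handle [626.2 128.6 189.3] 2246 ang 0.56 red [652.1 129.9 114.6] 662 ang 1.29 hub [566.7 129.1 146. ] 2611
19.55 [627.  101.5 152. ] yaw 91.0 F [ 0.8 -1.3 -0.7] q6 2.743
handle [626.2 128.6 189.4] 2254 ang 0.59 red [652.1 129.9 114.6] 668 ang 1.28 hub [566.6 128.9 146. ] 2628
19.6 [627.  101.5 152. ] yaw 91.0 F [ 1.2 -1.5  0.9] q6 2.743
```

```bash
python3 -m handwheel '[[0.0006,0,0,0,0,0,-1],[0.0012,0,0,0,0,0,-1],[0.0012,0,0,0,0,0,-1],[0.0012,0,0,0,0,0,-1]]'
python3 -c "
from h import *
st();look('w12');st()"
python3 -m handwheel '[[-0.005,0,0,0,0,0,-1],[-0.03,0,0,0,0,0,-1],[-0.07,0,0,0,0,0.15,-1],[-0.12,-0.01,-0.03,0,0,0.3,-1],[-0.17,-0.03,-0.06,0,0,0.45,-1],[-0.22,-0.04,-0.08,0,0,0.6,-1],[-0.265,-0.05,-0.08,0,0,0.7,-1],[-0.265,-0.05,-0.08,0,0,0.7,-1]]'; python3 cmp.py
```

```text
clock: 20.1
position: [626.9, 103.0, 152.0]
ee_rot: [0.701, 0.713, 0.0, 0.001]
contact_force: [1.6, -2.0, 0.1]
gripper_width: -0.1
grasp_force: 0.9
20.1 [626.9 103.  152. ] yaw 91.0 F [ 1.6 -2.   0.1] q6 2.741
handle [626.2 130.1 189.3] 2248 ang 2.02 red [652.  129.9 114.6] 669 ang 1.28 hub [566.6 129.  146. ] 2574
20.15 [626.9 103.  152. ] yaw 91.0 F [ 1.1 -1.8  0.1] q6 2.741
clock: 21.15
position: [580.5, -165.2, 232.3]
ee_rot: [0.904, 0.428, 0.001, 0.0]
contact_force: [-0.5, 0.1, -0.9]
gripper_width: -0.1
grasp_force: 0.0
21.15 [ 580.5 -165.2  232.3] yaw 50.6 F [-0.5  0.1 -0.9] q6 2.464
start [624.48 127.88 187.32] 155
 orange [((np.float64(20.13), np.float64(18.77)), 98, [11, 8, 17, 17])]
now [624.68 127.56 187.56] 152
 orange [((np.float64(19.4), np.float64(17.91)), 148, [12, 7, 16, 17])]
```

```bash
python3 -c "
from bench import *
print(job_done())"
```

```text
the job is handed in; nothing more can be done
None
```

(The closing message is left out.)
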